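# Isolate the spool winder and close its gearbox on its dowels

## Task

We are closing up the gearbox of the bench spool winder: first turn the red isolator handle to off. Then pick up the loose blue gearbox cover by the rib on its top, lower it the right way round over the two dowels of the open gear case, and press it down until the rubber seal is squeezed and the metal flanges meet all round. Finish while still holding it pressed shut with the gripper, for the screws to go in; leave the screw tub, oil bottle, carton and screwdriver where they are.

Things in the scene. Friction and masses are not known exactly. Their poses are not given: they have to be found in the camera images.
- winder: Spool winder, bolted down: open lower half of a blue gear case, 168 x 94 mm, with a brass pinion and a steel gear; grey motor on its +y side (reaches y = 194 mm), orange spool on its -y side (to -132 mm). Origin: on the table under the case's centre; x along the case, y along the shafts, z up. Split face at z = 58 mm; gear rises to 92, bearings 74, dowels 76, motor box 109, spool 100 mm.
- case_face (a point): Centre of the split face of the lower case (58 mm above the table), axes of the winder. With the cover closed its body frame coincides with this one, axis for axis.
- seal (a joint): Black rubber seal set in the lower flange: 0 = standing 4 mm proud of the split face, -0.004 = squeezed level with it. It starts to give at 8 N and is fully squeezed at 16 N, cover's weight included, so the cover left alone rests 4 mm too high; then metal meets metal.
- dowel_a (a point): Foot of steel dowel A, on the split face at x = -74, y = +20 mm of case_face. Dowels are 8 mm in diameter, round-nosed, and stand 18 mm above the split face.
- dowel_b (a point): Foot of dowel B, at x = +74, y = -28 mm of case_face.
- cover: Loose upper half of the gear case, blue with bright flange, hollow, 168 x 94 x 73 mm with its rib, about 0.45 kg, standing flange down. Origin: centre of its flat underside; x along its length, z up. Flange 10 mm thick, body top at z = 46 mm. In line, it clears gears and bearings by 3 mm or more. One way only: hole A on dowel A, B on B; the smaller shaft openings are on the hole A half.
- cover_hole_a (a point): Centre of dowel hole A (10 mm, through the flange) at the underside of the cover, x = -74, y = +20 mm.
- cover_hole_b (a point): Centre of dowel hole B (10 mm) at the underside, x = +74, y = -28 mm.
- cover_rib (a point): Grip point in the lifting rib on top of the cover: a blue bar 70 mm long (along the cover's x), 16 mm thick (along y), from z = 45 to 73 mm of the cover; this point lies on its centre line at z = 66 mm. Axes of the cover.
- isolator: Rotary isolator, screwed to the bench face up: grey box 96 x 96 x 60 mm with a yellow plate and a red handle on top. Origin: centre of its underside. Bar mark (on) at its +x side, ring mark (off) at its +y side.
- isolator_handle (a joint): Angle of the red handle about the vertical: 0 = off (bar along the isolator's y), 1.571 = on (bar along its x). It starts on; off is a quarter turn anticlockwise seen from above. A sprung detent pulls it to the nearer end (about 0.2 N m to overcome); past half way it snaps home by itself when let go.
- handle_grip (a point): Grip point on the handle's axis, 89 mm above the table. The handle is a bar 54 mm long (along this point's y, white pointer at +y), 14 mm thick (along x), from z = 71 to 98 mm above the table, on a disc of 50 mm diameter. Its axes turn with the handle.
- screw_tub: Clear open tub, 100 x 75 x 40 mm, with four cap screws. Bystander. Origin: centre of the underside.
- oil_bottle: Yellow oil bottle with red cap, 56 mm in diameter, 130 mm high. Bystander. Origin: centre of the underside.
- screw_carton: Small cardboard carton with a white label band, 70 x 100 x 55 mm. Bystander. Origin: centre of the underside.
- screwdriver: Screwdriver with a green handle lying on the table beyond the winder. Bystander. Lies along its x.
Things that resemble listed ones, but are neither listed nor needed, are in the scene too. There is more than one size of the isolator; the job needs the smallest.

How it is judged:
By the outcome, as a careful person would: the job done as asked, in the order asked, and still so for the second after the job is handed in, while the arm keeps its last pose, push and grip.
It also fails if it takes over 58 s, if anything falls off the work surface, if the arm or the gripper's body presses on something with over 40 N, if the wrist force passes 120 N, or if a joint passes its speed limit or range.

## Robot

A 7-joint arm with a two-finger parallel gripper is mounted at the origin on the work surface. World frame = base frame: x ahead of the robot, y to its left, z up, the work surface at z = 0. Lengths are in m, angles in rad, forces in N, time in s.
With the tool pointing down it reaches from about 0.425 to 0.925 m from the base axis. Payload 6.8 kg.
Tool frame: the origin (TCP) lies midway between the tips of the shut fingers; the grasp point (between the pads) lies 19 mm behind it; x points along the fingers, y is the direction in which the jaws open and shut, and the axes are right-handed (so a half turn about x gives the same grasp; the last joint's range is limited). The gripper opens to 85 mm and grips with 20 to 120 N. Pads are 22 mm wide; open, the fingers measure 114 mm over their backs; the gripper's body (76 mm by 85 mm) begins 54 mm behind the grasp point. The pads swing forward as they close: fully open they stand 13 mm farther back than shut.
Start: joints at [-1.283, 0.477, 0.022, 1.555, -0.011, 1.109, -0.083], TCP at [0.26, 0.623, 0.231] pointing down, gripper open.
Joint ranges: [-2.96, 2.96], [-0.34, 2.1], [-1.41, 1.46], [0.24, 2.44], [-1.37, 4.51], [0.17, 1.92], [-2.96, 2.96]. Speed limits (rad/s): [2.39, 2.39, 3.14, 3.14, 3.14, 3.14, 3.14].

## Interface

Orientations are given as a rotation vector (axis times angle).
In Python, from bench import r gives the robot as it stands.
- The arm moves only by the tool carry_out, never from a script. Its argument "targets" is one flat list of numbers, 7 for each row, row after row: the finger opening in m, from 0 to 0.0854, then the shift along the tool's x, y, z in m, then the turn, a rotation vector about the tool's x, y, z in units of 5 degrees (1.0 is 5 degrees). A call has 1 to 12 rows; each row is the pose to reach, as a shift and turn from the pose measured when the call began, along the tool's axes at that moment; what a row does not reach only later rows make up. A row lasts 1/8 s, in which the tool goes at most 62.5 mm and 10.7 degrees, less where a joint would pass 70% of its speed; a pose out of reach is approached as far as the arm can. A call with a gripper value outside its range is refused whole. The fingers move at their own pace and stop on an object; "squeeze" is the grip in N (left out, the last holds). Time passes only in rows, so rows that repeat a pose let the fingers close. It gives the time, the measured TCP pose, the force and the opening at its end, in the units of the state.
- r.get_obs(): the state, without advancing time (a new reading comes with each control period).
- r.grab_frame(name): name is "scene" or "top" or "wrist"; returns the picture (480x640x3 uint8, blue, green, red); there is no depth.
- r.camera_info(name): a dict with "fx", "fy", "cx", "cy" (pixels), "xyz" and "orientation" of the camera in the world. Camera axes: x right, y up, looking along -z (the intrinsics and any distortion apply to the point x, -y, -z); pixel columns grow to the right and rows downward; lengths in m; the calibration is good to about 2 mm. A picture is of the moment at which its call begins: read the wrist's pose just before it. camera_info takes no time and is no camera call; for the wrist camera it gives the pose at the moment of the call.
- r.hand_in(): hands the job in, once; it reports no verdict.
The state is a dict: "clock": time; "joints": joint angles; "qvel": joint speeds; "tau": joint torques, N m; "tcp_pos": TCP position; "orientation": TCP orientation; "contact_force": force on the tool from outside, world axes, zero at the start; "moment": the same for the moment, N m; "grip_width": finger opening in m.
Only numpy, scipy, OpenCV 4.12 (cv2) and the standard library are available. Lean on these libraries where they do the work, as an engineer would, in place of code of your own. Each camera call takes 0.05 s, during which the arm holds its last target. There are 200 camera calls.

## Working session

There is one attempt and no reset: what is moved stays moved. The work goes in short steps, Python scripts to look and compute and a tool call to move; the robot and the scene stay as the last step left them, time stands still between calls to the robot, and variables do not carry over. Pictures are saved under pics/ and viewed, about 8 in all and at most 12, crops included, and the job is handed in when it is done.

Besides the shell and the picture viewer there is one more tool, called after "Call:" as name(argument=value, ...) on one line, values as JSON. carry_out: Moves the arm, as the interface text tells. Its arguments: {"type":"object","properties":{"targets":{"type":"array","items":{"type":"number"}},"squeeze":{"type":"number"}},"required":["targets"]}

```bash
mkdir -p pics; ls
cat > h.py <<'E'
import numpy as np, cv2
from scipy.spatial.transform import Rotation as R
from bench import r
def cam(n):
    i=r.camera_info(n); o=np.array(i["orientation"],float)
    M=R.from_rotvec(o).as_matrix() if o.size==3 else (o.reshape(3,3) if o.size==9 else None)
    return i,M,np.array(i["xyz"])
def ray(n,u,v,z,c=None):
    i,M,p=c or cam(n)
    d=M@np.array([(u-i["cx"])/i["fx"],-(v-i["cy"])/i["fy"],-1])
    return p+d*(z-p[2])/d[2]
def proj(n,P,c=None):
    i,M,p=c or cam(n)
    q=M.T@(np.array(P)-p); return np.array([i["cx"]-i["fx"]*q[0]/q[2], i["cy"]+i["fy"]*q[1]/q[2]])
def snap(n,f):
    im=r.grab_frame(n); cv2.imwrite("pics/"+f,im); return im
E
python3 - <<'E'
from h import *
for n in("top","scene","wrist"): print(n,r.camera_info(n))
snap("top","top0.png");snap("scene","scene0.png")
o=r.get_obs();print(o)
E
```

```text
pics
top {'fx': 434.62468736586845, 'fy': 434.62468736586845, 'cx': 318.18076373258805, 'cy': 224.42561871119074, 'xyz': array([ 0.34611031, -0.03373499,  1.20020483]), 'orientation': array([ 0.09561087, -0.09803772, -1.55686192])}
scene {'fx': 512.2085555660891, 'fy': 512.2085555660891, 'cx': 329.52905695261893, 'cy': 244.82039264125217, 'xyz': array([1.27424259, 0.47051504, 1.03830621]), 'orientation': array([0.47000756, 0.82915109, 2.0388448 ])}
wrist {'fx': 383.44954114989923, 'fy': 383.44954114989923, 'cx': 316.90151570650335, 'cy': 233.5498240676981, 'xyz': array([0.18573238, 0.65420877, 0.37343102]), 'orientation': array([-0.28103725, -0.18624419,  1.16506125])}
{'clock': 0.1, 'joints': array([-1.28310919,  0.4777207 ,  0.02233779,  1.55636422, -0.01151064,
        1.10928677, -0.08309552]), 'qvel': array([-0.00058621,  0.00013926,  0.0009825 , -0.00128684, -0.00033562,
        0.00029383, -0.00094301]), 'tau': array([ 3.73110117e-03, -5.97763932e+01,  1.61345467e+00, -2.81954277e+01,
        1.28611136e-02,  5.08533034e-03,  8.28396765e-06]), 'tcp_pos': array([0.26003346, 0.6223198 , 0.23041574]), 'orientation': array([ 0.30918121,  1.54862594, -0.311766  ]), 'contact_force': array([ 0.70489406, -0.00090228,  0.43615391]), 'moment': array([-0.01303003, -0.00107466, -0.03109433]), 'grip_width': 0.08496406174627598}
```

View pics/top0.png

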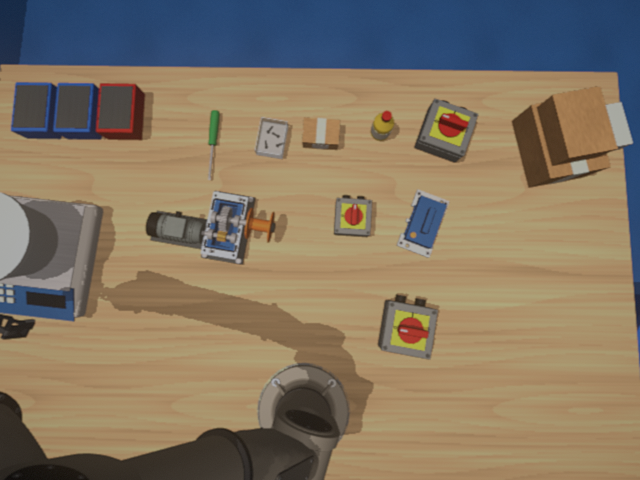

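View pics/scene0.png

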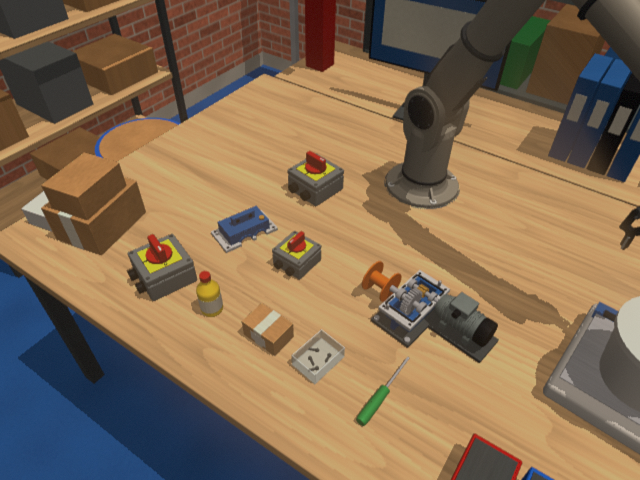

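Candidates for the isolator in the top picture are (353,216), (447,130) and (409,328). The smallest is (353,216). There is a single blue cover at (423,224), and the winder is at (228,226). I'll check this choice in one crop.

Run:
```python
from h import *
im=cv2.imread("pics/top0.png")
a=cv2.resize(im[182:272,195:285],None,fx=3.6,fy=3.6,interpolation=cv2.INTER_CUBIC)
b=cv2.resize(im[182:272,325:455],None,fx=3.6,fy=3.6,interpolation=cv2.INTER_CUBIC)
cv2.imwrite("pics/crop1.png",np.hstack([a,b]))
print(ray("top",353,216,.089),ray("top",423,222,.07),ray("top",228,226,.058))
for p in [(409,328),(447,130)]: print(ray("top",*p,.1))
```

```text
[ 0.50704597 -0.12432845  0.089     ] [ 0.49609346 -0.30958132  0.07      ] [0.48085255 0.20385382 0.058     ]
[ 0.22668139 -0.26274999  0.1       ]
[ 0.73630073 -0.36965047  0.1       ]
```

View pics/crop1.png

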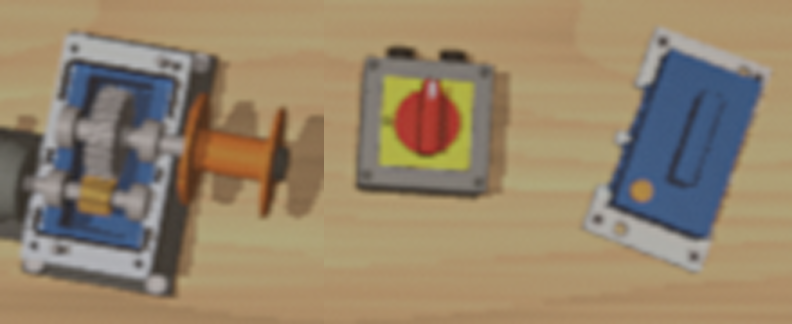

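```bash
cat >> h.py <<'E'
def down(yaw): # tool x down, tool y at world yaw (deg)
    a=np.radians(yaw); x=np.array([0,0,-1.]); y=np.array([np.cos(a),np.sin(a),0]); return np.c_[x,y,np.cross(x,y)]
def pose():
    o=r.get_obs(); return np.array(o["tcp_pos"]),R.from_rotvec(o["orientation"]).as_matrix(),o
def plan(P,yaw,p0=None,M0=None):
    p,M,o=pose()
    if p0 is not None: p,M=p0,M0
    if yaw is None: T=M
    else: T=down(yaw)
    s=M.T@(np.array(P)-p); t=R.from_matrix(M.T@T).as_rotvec(degrees=True)/5
    print("shift",np.round(s,4),"turn",np.round(t,3))
def st():
    p,M,o=pose(); print("t",o["clock"],"tcp",np.round(p,4),"yaw",round(np.degrees(np.arctan2(M[1,1],M[0,1])),2),"tilt",np.round(M[:,0],3),"F",np.round(o["contact_force"],1),"w",round(o["grip_width"],4),"q",np.round(o["joints"],2))
E
python3 - <<'E'
from h import *
st(); p,M,o=pose(); print(M)
i,C,c=cam("wrist"); print("cam in tool",M.T@(c-p),M.T@C)
for y in (-90,90,0,-3): print(y);plan([.505,-.125,.25],y)
E
```

```text
t 0.1 tcp [0.26   0.6223 0.2304] yaw 67.32 tilt [-0.001 -0.002 -1.   ] F [ 0.7 -0.   0.4] w 0.085 q [-1.28  0.48  0.02  1.56 -0.01  1.11 -0.08]
[[-5.35027758e-04  3.85512043e-01  9.22702649e-01]
 [-1.56199545e-03  9.22701333e-01 -3.85512399e-01]
 [-9.99998637e-01 -1.64751717e-03  1.08497231e-04]]
cam in tool [-0.14312803  0.00058363 -0.08083698] [[-1.05918774e-03  3.12739486e-01 -9.49838350e-01]
 [ 9.99999390e-01  3.40883208e-05 -1.10389976e-03]
 [-3.12854649e-04 -9.49838940e-01 -3.12739332e-01]]
-90
shift [-0.0185 -0.5951  0.5141] turn [3.1465e+01 2.6000e-02 3.0000e-03]
90
shift [-0.0185 -0.5951  0.5141] turn [-4.535e+00 -3.000e-03  1.900e-02]
0
shift [-0.0185 -0.5951  0.5141] turn [1.3465e+01 1.2000e-02 1.6000e-02]
-3
shift [-0.0185 -0.5951  0.5141] turn [1.4065e+01 1.3000e-02 1.6000e-02]
```

Call:
carry_out(targets=[0.085, -0.02, -0.59, 0.51, 31.5, 0, 0, 0.085, -0.02, -0.59, 0.51, 31.5, 0, 0, 0.085, -0.02, -0.59, 0.51, 31.5, 0, 0, 0.085, -0.02, -0.59, 0.51, 31.5, 0, 0, 0.085, -0.02, -0.59, 0.51, 31.5, 0, 0, 0.085, -0.02, -0.59, 0.51, 31.5, 0, 0, 0.085, -0.02, -0.59, 0.51, 31.5, 0, 0, 0.085, -0.02, -0.59, 0.51, 31.5, 0, 0, 0.085, -0.02, -0.59, 0.51, 31.5, 0, 0, 0.085, -0.02, -0.59, 0.51, 31.5, 0, 0, 0.085, -0.02, -0.59, 0.51, 31.5, 0, 0, 0.085, -0.02, -0.59, 0.51, 31.5, 0, 0])

```text
clock: 1.6
tcp_pos: [0.4938, -0.0914, 0.2508]
orientation: [1.947, 0.486, -1.947]
contact_force: [1.6, 1.1, -1.0]
grip_width: 0.0848
```

Run:
```python
from h import *
st(); plan([.505,-.125,.25],-90)
```

```text
t 1.6 tcp [ 0.4938 -0.0914  0.2508] yaw -61.91 tilt [ 0.    -0.001 -1.   ] F [ 1.6  1.1 -1. ] w 0.0848 q [-0.6   0.2   0.77  1.98 -0.16  1.03 -0.84]
shift [0.0008 0.0349 0.006 ] turn [ 5.618e+00 -2.000e-03 -1.100e-02]
```

Call:
carry_out(targets=[0.085, 0, 0.035, 0.006, 5.6, 0, 0, 0.085, 0, 0.035, 0.006, 5.6, 0, 0, 0.085, 0, 0.035, 0.006, 5.6, 0, 0, 0.085, 0, 0.035, 0.006, 5.6, 0, 0])

```text
clock: 2.1
tcp_pos: [0.5048, -0.125, 0.2505]
orientation: [2.219, 0.002, -2.22]
contact_force: [0.1, 0.1, 0.5]
grip_width: 0.085
```

Run:
```python
from h import *
st(); np.save("w1.npy",np.array([1])); c=cam("wrist"); import pickle; pickle.dump(c,open("w1.pkl","wb"))
snap("wrist","w1.png"); print(proj("wrist",[.507,-.125,.098],c))
```

```text
t 2.1 tcp [ 0.5048 -0.125   0.2505] yaw -89.85 tilt [-0.    -0.001 -1.   ] F [0.1 0.1 0.5] w 0.085 q [-0.6   0.26  0.87  1.94 -0.23  1.04 -1.19]
[317.97178662 210.28003352]
```

View pics/w1.png

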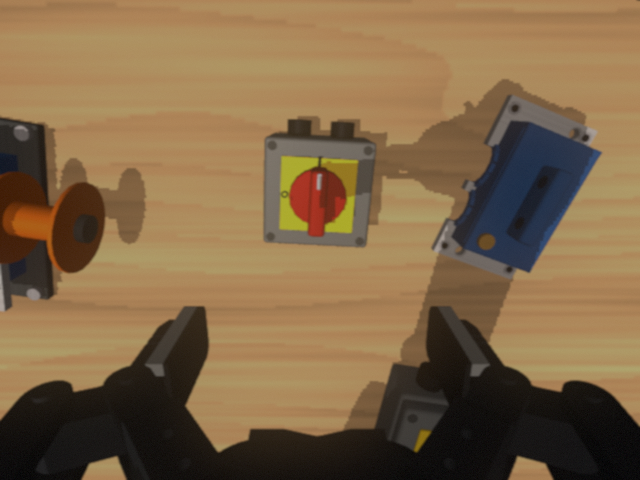

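The wrist view shows the small isolator at about (319,197): bar mark at the top, ring at the left, handle pointing at the bar, which is on. The cover is at the right, about (525,190). I'll enlarge both.

Run:
```python
from h import *
im=cv2.imread("pics/w1.png")
a=cv2.resize(im[120:260,255:385],None,fx=4,fy=4,interpolation=cv2.INTER_CUBIC)[:, :]
b=cv2.resize(im[80:290,425:610],None,fx=2.667,fy=2.667,interpolation=cv2.INTER_CUBIC)[:560]
k=min(200+b.shape[1],280+b.shape[1])
o=np.zeros((560,520+b.shape[1],3),np.uint8);o[:,:520]=a;o[:b.shape[0],520:]=b
o=o[:,240-240:]; print(o.shape)
o=cv2.resize(o,None,fx=.79,fy=.79,interpolation=cv2.INTER_AREA)
g=cv2.resize(o,(int(o.shape[1]),int(o.shape[0]))); print(g.shape); cv2.imwrite("pics/crop2.png",g)
```

```text
(560, 1013, 3)
(442, 800, 3)
```

View pics/crop2.png

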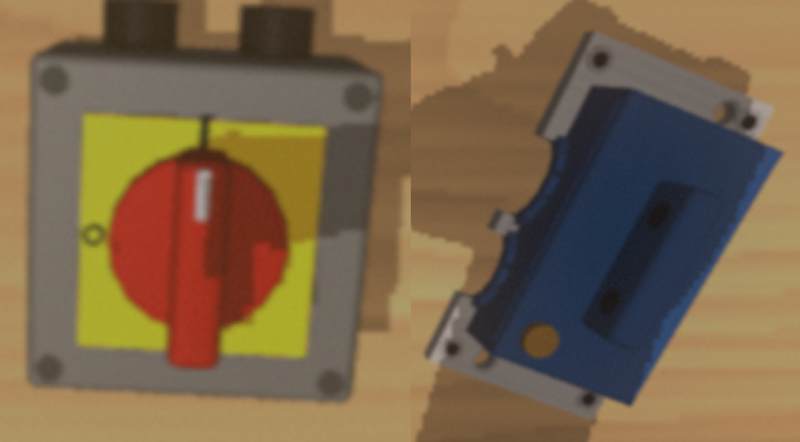

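Run:
```python
from h import *; import pickle
c=pickle.load(open("w1.pkl","rb"))
f=lambda x,y,z:ray("wrist",255+x/3.16,120+y/3.16,z,c)
P=[f(*q,.062) for q in [(82,115),(327,127),(307,357),(77,347)]]
print(np.round(P,4),np.mean(P,0)); S=[f(*q,.060) for q in [(55,80),(357,97),(330,382),(50,369)]]; print(np.mean(S,0))
d=lambda a,b:np.degrees(np.arctan2(b[1]-a[1],b[0]-a[0]))
print("yaws",d(P[3],P[0]),d(P[2],P[1]),d(P[1],P[0])-90,d(P[2],P[3])-90,d(S[3],S[0]),d(S[2],S[1]))
print("disc",f(198.5,240,.071),"ptr",f(204,175,.098),f(193,345,.098))
g=lambda x,y,z:ray("wrist",425+(x-410.8)/2.107,80+y/2.107,z,c)
A=g(484,357,.01);B=g(724,112,.01); print("holes",A,B,np.linalg.norm(B-A), np.hypot(148,48)); y=d(A,B)-np.degrees(np.arctan2(-48,148)); print("yaw",y)
a=np.radians(y);Rm=np.array([[np.cos(a),-np.sin(a)],[np.sin(a),np.cos(a)]]); print("origin",(A+B)[:2]/2-Rm@[0,-.004])
plan([.5045,-.126,.125],-92)
```

```text
[[ 0.5449 -0.0933  0.062 ]
 [ 0.5419 -0.1597  0.062 ]
 [ 0.4763 -0.1563  0.062 ]
 [ 0.4791 -0.0902  0.062 ]] [ 0.51054573 -0.12487165  0.062     ]
[ 0.51083784 -0.12480533  0.06      ]
yaws -2.7612179232349416 -2.9122888776669322 -2.604058593823112 -2.4482092448630794 -2.922927681799464 -2.96004098611439
disc [ 0.51257206 -0.12491818  0.071     ] ptr [ 0.5348553  -0.12611887  0.098     ] [ 0.49121976 -0.12352721  0.098     ]
holes [ 0.44106288 -0.27690015  0.01      ] [ 0.56171792 -0.37295747  0.01      ] 0.1542227217965564 155.58920271021378
yaw -20.55527052301389
origin [ 0.50279484 -0.32118347]
shift [0.1256 0.001  0.0003] turn [ 0.45   0.002 -0.011]
```

Call:
carry_out(targets=[0.045, 0.06, 0, -0.006, 0.6, 0, 0, 0.045, 0.115, 0, -0.006, 0.6, 0, 0, 0.045, 0.155, 0, -0.006, 0.6, 0, 0, 0.045, 0.174, 0, -0.006, 0.6, 0, 0, 0.045, 0.176, 0, -0.006, 0.6, 0, 0, 0.0, 0.176, 0, -0.006, 0.6, 0, 0, 0.0, 0.176, 0, -0.006, 0.6, 0, 0, 0.0, 0.176, 0, -0.006, 0.6, 0, 0, 0.0, 0.176, 0, -0.006, 0.6, 0, 0], squeeze=60)

```text
clock: 3.28
tcp_pos: [0.512, -0.1255, 0.0762]
orientation: [-2.2, 0.054, 2.194]
contact_force: [-1.1, -1.2, 6.7]
grip_width: 0.0128
```

Run:
```python
from h import *
st(); plan([.511,-.125,.0745],-3)
```

```text
t 3.275 tcp [ 0.512  -0.1255  0.0762] yaw -92.78 tilt [ 0.003 -0.001 -1.   ] F [-1.1 -1.2  6.7] w 0.0128 q [-0.41  0.54  0.69  2.07 -0.52  0.7  -1.  ]
shift [ 0.0017 -0.0005  0.001 ] turn [-17.955  -0.018  -0.034]
```

Call:
carry_out(targets=[0, 0, 0, 0, -2, 0, 0, 0, 0, 0, 0, -4, 0, 0, 0, 0, 0, 0, -6, 0, 0, 0, 0, 0, 0, -8, 0, 0, 0, 0, 0, 0, -10, 0, 0, 0, 0, 0, 0, -12, 0, 0, 0, 0, 0, 0, -14, 0, 0, 0, 0, 0, 0, -16, 0, 0, 0, 0, 0, 0, -17.5, 0, 0, 0, 0, 0, 0, -18, 0, 0, 0, 0, 0, 0, -18, 0, 0, 0, 0, 0, 0, -18, 0, 0], squeeze=60)

```text
clock: 4.78
tcp_pos: [0.5115, -0.1251, 0.0763]
orientation: [1.246, 1.184, -1.245]
contact_force: [-1.3, 2.3, -0.9]
grip_width: 0.0131
```

Run:
```python
from h import *
st(); print(pose()[2]["moment"])
plan([.503,-.321,.21],69.5); plan([.503,-.321,.21],-110.5)
```

```text
t 4.775 tcp [ 0.5115 -0.1251  0.0763] yaw -2.85 tilt [ 0.002 -0.001 -1.   ] F [-1.3  2.3 -0.9] w 0.0131 q [-0.09  0.45  0.26  2.05 -0.19  0.66  0.25]
[0.74351299 0.73211185 0.05984197]
shift [-0.1336  0.0015  0.1961] turn [-14.47    0.018  -0.015]
shift [-0.1336  0.0015  0.1961] turn [ 2.153e+01 -1.600e-02 -2.000e-02]
```

Call:
carry_out(targets=[0.05, 0, 0, 0, 0, 0, 0, 0.05, 0, 0, 0, 0, 0, 0, 0.05, 0, 0, 0, 0, 0, 0, 0.05, -0.05, 0, 0, 0, 0, 0, 0.05, -0.11, 0, 0.02, -2, 0, 0, 0.05, -0.145, 0.001, 0.07, -4, 0, 0, 0.05, -0.145, 0.001, 0.12, -6, 0, 0, 0.05, -0.145, 0.001, 0.17, -8, 0, 0, 0.05, -0.145, 0.001, 0.195, -10, 0, 0, 0.05, -0.145, 0.001, 0.195, -12, 0, 0, 0.05, -0.145, 0.001, 0.195, -14, 0, 0, 0.05, -0.145, 0.001, 0.195, -14.5, 0, 0])

```text
clock: 6.28
tcp_pos: [0.5025, -0.3203, 0.2214]
orientation: [0.277, 1.551, -0.277]
contact_force: [0.2, 0.2, -0.9]
grip_width: 0.0501
```

Call:
carry_out(targets=[0.06, 0, 0, 0, 0, 0, 0, 0.06, 0, 0, 0, 0, 0, 0])

```text
clock: 6.52
tcp_pos: [0.5024, -0.3204, 0.2215]
orientation: [0.278, 1.551, -0.278]
contact_force: [0.7, 0.5, -0.9]
grip_width: 0.0599
```

Run:
```python
from h import *; import pickle
st(); c=cam("wrist"); pickle.dump(c,open("w2.pkl","wb")); im=snap("wrist","w2.png")
a=np.radians(-20.5);e=np.array([np.cos(a),np.sin(a),0]);n=np.array([-e[1],e[0],0]);O=np.array([.503,-.321,0])
for q in [(0,0,.073),(-.074,.02,.01),(.074,-.028,.01)]:
    p=proj("wrist",O+q[0]*e+q[1]*n+[0,0,q[2]],c);print(p)
```

```text
t 6.525 tcp [ 0.5024 -0.3204  0.2215] yaw 69.7 tilt [ 0.002 -0.001 -1.   ] F [ 0.7  0.5 -0.9] w 0.0599 q [ 0.34  0.36  0.15  1.77 -0.06  1.02  1.74]
[315.28996238 215.69634601]
[338.3496447  115.77228816]
[287.42673284 269.57207853]
```

View pics/w2.png

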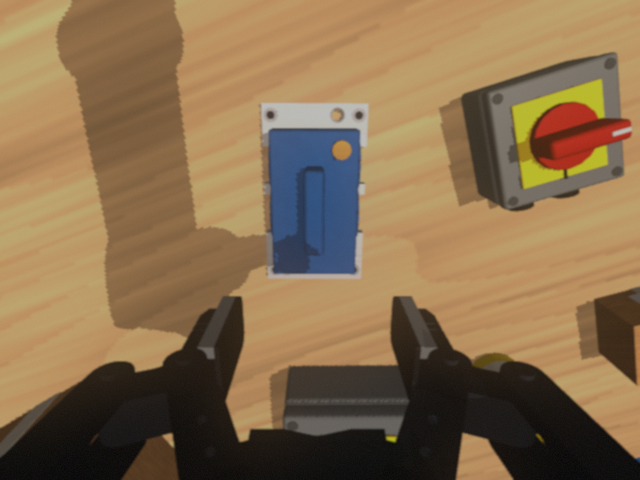

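The handle's white pointer now points right at (620,130), which is world +y, the ring side, so the isolator is off. The rib at (314,211) and hole A at (337,115) match my predictions within about 1 px.

Run:
```python
from h import *
plan([.503,-.321,.050],69.5)
```

```text
shift [ 0.1714 -0.0004  0.0004] turn [0.044 0.027 0.   ]
```

Call:
carry_out(targets=[0.06, 0.06, 0, 0, 0, 0, 0, 0.06, 0.115, 0, 0, 0, 0, 0, 0.06, 0.155, 0, 0, 0, 0, 0, 0.06, 0.169, 0, 0, 0, 0, 0, 0.06, 0.172, 0, 0, 0, 0, 0, 0.0, 0.172, 0, 0, 0, 0, 0, 0.0, 0.172, 0, 0, 0, 0, 0, 0.0, 0.172, 0, 0, 0, 0, 0, 0.0, 0.172, 0, 0, 0, 0, 0, 0.0, 0.172, 0, 0, 0, 0, 0], squeeze=110)

```text
clock: 7.82
tcp_pos: [0.5037, -0.3214, 0.0513]
orientation: [0.277, 1.548, -0.279]
contact_force: [-2.2, -0.1, 7.1]
grip_width: 0.0139
```

Run:
```python
from h import *; import pickle
st(); p,M,o=pose(); pickle.dump((p,M),open("grasp.pkl","wb"))
```

```text
t 7.825 tcp [ 0.5037 -0.3214  0.0513] yaw 69.7 tilt [ 0.005 -0.002 -1.   ] F [-2.2 -0.1  7.1] w 0.0139 q [ 0.37  0.57  0.12  1.89 -0.1   0.68  1.77]
```

Run:
```python
from h import *
plan([.48,.04,.235],79)
```

```text
shift [-0.1846  0.3306 -0.1467] turn [-1.86   0.059  0.011]
```

Call:
carry_out(targets=[0, -0.02, 0, 0, 0, 0, 0, 0, -0.06, 0, 0, 0, 0, 0, 0, -0.11, 0, 0, 0, 0, 0, 0, -0.16, 0.02, -0.01, 0, 0, 0, 0, -0.184, 0.06, -0.03, -0.5, 0, 0, 0, -0.184, 0.105, -0.048, -0.8, 0, 0, 0, -0.184, 0.15, -0.066, -1.1, 0, 0, 0, -0.184, 0.195, -0.086, -1.4, 0, 0, 0, -0.184, 0.24, -0.106, -1.6, 0, 0, 0, -0.184, 0.285, -0.126, -1.86, 0.06, 0, 0, -0.184, 0.318, -0.14, -1.86, 0.06, 0, 0, -0.184, 0.33, -0.147, -1.86, 0.06, 0], squeeze=110)

```text
clock: 9.32
tcp_pos: [0.4788, 0.0418, 0.2344]
orientation: [0.148, 1.566, -0.149]
contact_force: [-0.8, -0.5, -3.9]
grip_width: 0.014
```

Call:
carry_out(targets=[0, 0, 0, 0, 0, 0, 0, 0, 0, 0, 0, 0, 0, 0])

```text
clock: 9.57
tcp_pos: [0.4787, 0.0403, 0.2344]
orientation: [0.149, 1.566, -0.151]
contact_force: [0.4, -0.1, -3.8]
grip_width: 0.0137
```

Run:
```python
from h import *; import pickle
st(); c=cam("wrist"); pickle.dump((c,pose()[:2]),open("w3.pkl","wb")); im=snap("wrist","w3.png")
```

```text
t 9.575 tcp [0.4787 0.0403 0.2344] yaw 79.08 tilt [-0.001 -0.001 -1.   ] F [ 0.4 -0.1 -3.8] w 0.0137 q [-0.14  0.16 -0.09  2.    0.02  0.99  1.15]
```

View pics/w3.png

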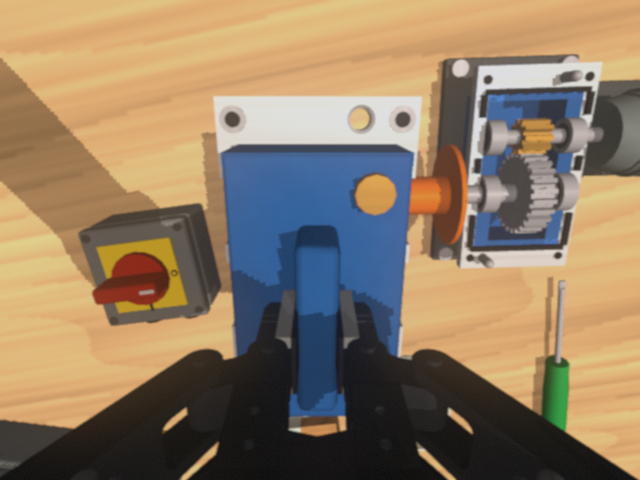

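The cover is well held: hole A is at (360,118), with no rotation. On the winder, dowel A is near (570,76) and dowel B near (485,262). I'll enlarge for these two.

Run:
```python
from h import *
im=cv2.imread("pics/w3.png"); f=lambda y0,y1,x0,x1,s:cv2.resize(im[y0:y1,x0:x1],None,fx=s,fy=s,interpolation=cv2.INTER_CUBIC)
o=np.hstack([f(50,100,540,610,8)[:, :560],f(245,275,460,490,8)[:240].repeat(1,0) if 0 else cv2.copyMakeBorder(f(245,280,465,495,8),0,120,0,0,cv2.BORDER_CONSTANT)]); 
h=np.zeros((200,o.shape[1],3),np.uint8); t=f(90,130,205,425,3.5); h[:t.shape[0],:t.shape[1]]=t[:200]
o=np.vstack([o,h]); print(o.shape); cv2.imwrite("pics/crop3.png",o)
```

```text
(600, 800, 3)
```

View pics/crop3.png

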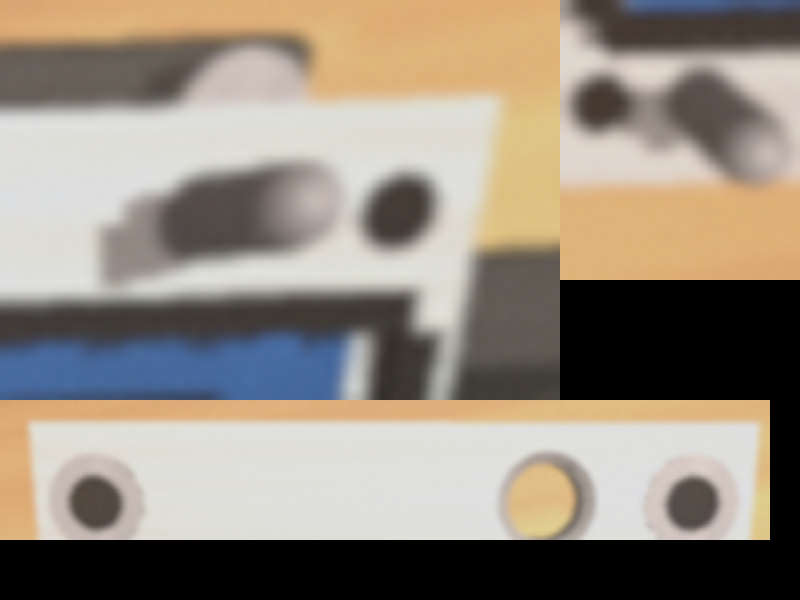

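Run:
```python
from h import *; import pickle
c,(p,M)=pickle.load(open("w3.pkl","rb"))
W=lambda u,v,z:ray("wrist",u,v,z,c)
Af=W(565.4,77,.058);At=W(577.5,75.6,.072);Bf=W(483.2,258,.058);Bt=W(489.4,263.5,.072)
print("A",Af,At,"B",Bf,Bt)
def org(A,B):
    y=np.arctan2(*(B-A)[1::-1])-np.arctan2(-48,148); Rm=np.array([[np.cos(y),-np.sin(y)],[np.sin(y),np.cos(y)]])
    return (A+B)[:2]/2-Rm@[0,-.004], np.degrees(y), np.linalg.norm((B-A)[:2])
for A,B in((Af,Bf),(At,Bt)): print("winder",org(A,B))
zf=p[2]-.0413
H=W(361.6,118.6,zf);C1=W(213.6,96.6,zf);C2=W(422.1,96.6,zf); S1=W(231.9,119.1,zf);S2=W(403,119.4,zf)
g=lambda P:np.round((M.T@(P-p))*1000,2)
print("in tool: holeA",g(H),"corners",g(C1),g(C2),"screws",g(S1),g(S2))
```

```text
A [0.41403616 0.24920548 0.058     ] [0.4141176  0.24952148 0.072     ] B [0.55366114 0.17836815 0.058     ] [0.55305239 0.17797766 0.072     ]
winder (array([0.48446965, 0.21773832]), np.float64(-8.931363462515094), np.float64(0.15656648302427886))
winder (array([0.48422982, 0.21769725]), np.float64(-9.276853390022952), np.float64(0.15627345447073474))
in tool: holeA [ 41.31  21.43 -75.77] corners [ 41.4  -45.98 -85.3 ] [ 41.28  48.5  -85.33] screws [ 41.38 -38.36 -75.53] [ 41.29  40.54 -75.42]
```

Run:
```python
from h import *
plan([.4856,.2162,.147],80.9)
```

```text
shift [ 0.0872  0.1743 -0.0267] turn [-0.369 -0.006  0.014]
```

Call:
carry_out(targets=[0, 0, 0.05, -0.008, -0.1, 0, 0, 0, 0, 0.1, -0.016, -0.2, 0, 0, 0, 0, 0.145, -0.023, -0.3, 0, 0, 0, 0, 0.17, -0.0265, -0.37, 0, 0, 0, 0, 0.1743, -0.0267, -0.37, 0, 0, 0, 0.03, 0.1743, -0.0267, -0.37, 0, 0, 0, 0.06, 0.1743, -0.0267, -0.37, 0, 0, 0, 0.08, 0.1743, -0.0267, -0.37, 0, 0, 0, 0.087, 0.1743, -0.0267, -0.37, 0, 0, 0, 0.087, 0.1743, -0.0267, -0.37, 0, 0], squeeze=110)

```text
clock: 10.88
tcp_pos: [0.486, 0.215, 0.1472]
orientation: [0.125, 1.568, -0.127]
contact_force: [0.8, 0.2, -2.9]
grip_width: 0.0136
```

Run:
```python
from h import *; import pickle
st(); c=cam("wrist"); pickle.dump((c,pose()[:2]),open("w4.pkl","wb")); im=snap("wrist","w4.png"); s=snap("scene","s4.png")
i=cv2.resize(im[50:240,190:450],None,fx=2.3,fy=2.3,interpolation=cv2.INTER_CUBIC)
j=cv2.resize(im[95:140,340:390],None,fx=4,fy=4,interpolation=cv2.INTER_CUBIC)
k=cv2.resize(s[240:360,360:500],None,fx=2,fy=2)[:, :200]
o=np.zeros((437,800,3),np.uint8); o[:i.shape[0],:i.shape[1]]=i; o[:180,600:]=j; o[190:430,600:]=k
cv2.imwrite("pics/crop4.png",o)
```

```text
t 10.875 tcp [0.486  0.215  0.1472] yaw 80.81 tilt [-0.001 -0.002 -1.   ] F [ 0.8  0.2 -2.9] w 0.0136 q [-0.38  0.35 -0.19  1.97  0.09  0.83  0.79]
```

View pics/crop4.png

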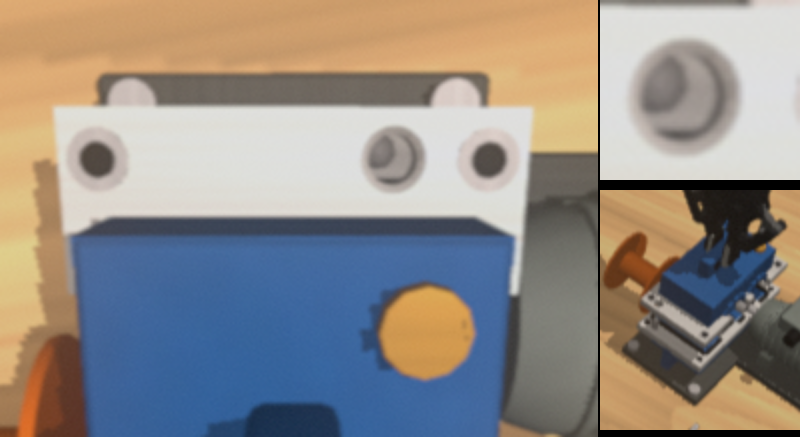

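```bash
python3 - <<'E'
from h import *; import pickle
c,(p,M)=pickle.load(open("w4.pkl","rb")); W=lambda u,v,z:ray("wrist",u,v,z,c)
H=W(361.75,119.25,p[2]-.0413)
D=W(353.75,115.75,.072); print("hole",H,"dowel",D,"dowel-hole in tool mm",M.T@(D-H)*1000)
print("hole in tool",M.T@(H-p)*1000)
E
python3 - <<'E'
import cv2
im=cv2.imread("pics/w4.png")
s=cv2.imread("pics/s4.png")
import numpy as np
a=cv2.resize(im[100:140,338:383],None,fx=9,fy=9,interpolation=cv2.INTER_CUBIC)
b=cv2.resize(s[260:350,360:470],None,fx=3.6,fy=3.6,interpolation=cv2.INTER_CUBIC)
o=np.zeros((360,405+396,3),np.uint8);o[:,:405]=a;o[:b.shape[0],405:]=b;cv2.imwrite("pics/crop5.png",o[:,:800])
E
```

```text
hole [0.41497507 0.2482629  0.10591438] dowel [0.41400588 0.2477631  0.072     ] dowel-hole in tool mm [33.91606577 -0.58400181 -0.85641291]
hole in tool [ 41.30491065  21.5324814  -75.43533491]
```

View pics/crop5.png

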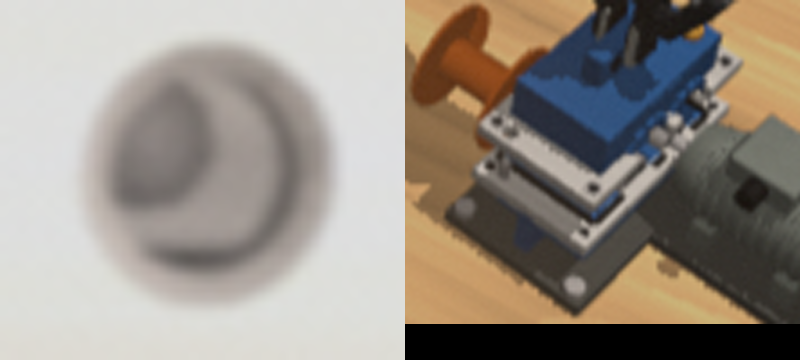

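```bash
python3 - <<'E'
from h import *; import pickle
c,(p,M)=pickle.load(open("w4.pkl","rb"))
b=lambda x,y,z:p+M@np.array([.0513-z, .0013+y, -.0015+x])   # cover point in world
for n,P in(("holeB top",b(.074,-.028,.010)),("dowelB nose",[.5533,.1782,.072]),("dowelB tip",[.5533,.1782,.076]),("corner+x+y",b(.084,.047,.01)),("corner+x-y",b(.084,-.047,.01))):
    q=proj("scene",P); print(n,np.round(P,4),np.round(q,1),"crop5",np.round([(q[0]-360)*3.6+405,(q[1]-260)*3.6]))
print("holeB under - dowel",M.T@(np.array([.5533,.1782,.076])-b(.074,-.028,0))*1000)
E
python3 -c "
import cv2
s=cv2.imread('pics/s4.png');cv2.imwrite('pics/crop6.png',cv2.resize(s[280:330,370:430],None,fx=10,fy=10,interpolation=cv2.INTER_CUBIC))"
```

```text
holeB top [0.5533 0.177  0.1059] [388.5 296.5] crop5 [508. 131.]
dowelB nose [0.5533 0.1782 0.072 ] [387.5 305.7] crop5 [504. 164.]
dowelB tip [0.5533 0.1782 0.076 ] [387.7 304.6] crop5 [505. 161.]
corner+x+y [0.5752 0.2495 0.1058] [411.8 316.9] crop5 [591. 205.]
corner+x-y [0.5601 0.1567 0.106 ] [379.6 294.4] crop5 [475. 124.]
holeB under - dowel [19.919037    1.22196109 -0.17667602]
```

View pics/crop6.png

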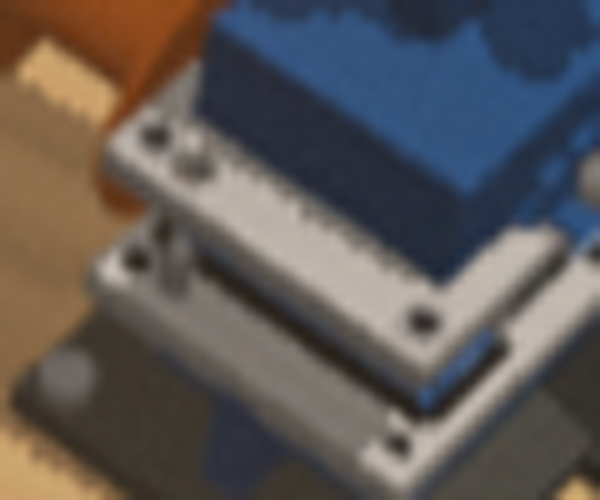

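Call:
carry_out(targets=[0, 0.008, 0.0003, -0.0007, 0, 0, 0, 0, 0.014, 0.0003, -0.0007, 0, 0, 0, 0, 0.018, 0.0003, -0.0007, 0, 0, 0, 0, 0.021, 0.0003, -0.0007, 0, 0, 0, 0, 0.023, 0.0003, -0.0007, 0, 0, 0, 0, 0.025, 0.0003, -0.0007, 0, 0, 0], squeeze=110)

```text
clock: 11.72
tcp_pos: [0.4857, 0.2161, 0.123]
orientation: [0.125, 1.567, -0.126]
contact_force: [-1.0, -0.4, -3.5]
grip_width: 0.0138
```

Run:
```python
from h import *
st(); print(pose()[2]["moment"])
```

```text
t 11.725 tcp [0.4857 0.2161 0.123 ] yaw 80.84 tilt [ 0.    -0.001 -1.   ] F [-1.  -0.4 -3.5] w 0.0138 q [-0.38  0.39 -0.19  1.99  0.1   0.78  0.78]
[-0.21262419  0.13602454 -0.0032027 ]
```

Call:
carry_out(targets=[0, 0.003, 0, 0, 0, 0, 0, 0, 0.005, 0, 0, 0, 0, 0, 0, 0.007, 0, 0, 0, 0, 0, 0, 0.008, 0, 0, 0, 0, 0])

```text
clock: 12.22
tcp_pos: [0.4857, 0.2161, 0.1149]
orientation: [0.125, 1.567, -0.126]
contact_force: [-0.3, -0.3, -3.1]
grip_width: 0.0135
```

Run:
```python
from h import *
st(); print(pose()[2]["moment"])
```

```text
t 12.225 tcp [0.4857 0.2161 0.1149] yaw 80.85 tilt [ 0.    -0.001 -1.   ] F [-0.3 -0.3 -3.1] w 0.0135 q [-0.39  0.4  -0.19  1.99  0.11  0.76  0.78]
[-0.24412154  0.20829497  0.01938797]
```

Call:
carry_out(targets=[0, 0.002, 0, 0, 0, 0, 0, 0, 0.004, 0, 0, 0, 0, 0, 0, 0.005, 0, 0, 0, 0, 0, 0, 0.006, 0, 0, 0, 0, 0, 0, 0.006, 0, 0, 0, 0, 0], squeeze=120)

```text
clock: 12.85
tcp_pos: [0.4856, 0.2161, 0.11]
orientation: [0.124, 1.567, -0.126]
contact_force: [-5.1, -2.8, 9.9]
grip_width: 0.0135
```

Run:
```python
from h import *
st(); print(pose()[2]["moment"])
```

```text
t 12.85 tcp [0.4856 0.2161 0.11  ] yaw 80.85 tilt [ 0.    -0.001 -1.   ] F [-5.1 -2.8  9.9] w 0.0135 q [-0.39  0.41 -0.18  2.    0.11  0.75  0.77]
[-0.75241667  1.12322702  0.00332393]
```

Call:
carry_out(targets=[0, 0.0015, 0, 0, 0, 0, 0, 0, 0.0025, 0, 0, 0, 0, 0, 0, 0.003, 0, 0, 0, 0, 0, 0, 0.003, 0, 0, 0, 0, 0, 0, 0.003, 0, 0, 0, 0, 0], squeeze=120)

```text
clock: 13.48
tcp_pos: [0.4855, 0.2161, 0.1094]
orientation: [0.124, 1.566, -0.127]
contact_force: [-9.1, -4.7, 21.8]
grip_width: 0.0136
```

Run:
```python
from h import *
st(); print(pose()[2]["moment"])
```

```text
t 13.475 tcp [0.4855 0.2161 0.1094] yaw 80.84 tilt [ 0.001 -0.002 -1.   ] F [-9.1 -4.7 21.8] w 0.0136 q [-0.39  0.41 -0.18  2.    0.11  0.75  0.77]
[-1.15522685  1.92404647 -0.00495321]
```

Call:
carry_out(targets=[0, 0.0025, -0.0002, -0.0004, 0, 0, 0, 0, 0.003, -0.0003, -0.0007, 0, 0, 0, 0, 0.003, -0.0003, -0.0007, 0, 0, 0, 0, 0.003, -0.0003, -0.0007, 0, 0, 0, 0, 0.003, -0.0003, -0.0007, 0, 0, 0], squeeze=120)

```text
clock: 14.1
tcp_pos: [0.4855, 0.216, 0.1093]
orientation: [0.125, 1.564, -0.127]
contact_force: [-9.5, -5.7, 24.8]
grip_width: 0.0137
```

Run:
```python
from h import *
st(); print(pose()[2]["moment"])
im=snap("wrist","w5.png"); s=snap("scene","s5.png"); t=snap("top","t5.png")
z=lambda i,f:cv2.resize(i,None,fx=f,fy=f,interpolation=cv2.INTER_CUBIC)
o=np.zeros((600,800,3),np.uint8)
a=z(s[275:340,365:475],4.5)   # 495x292
o[:a.shape[0],:a.shape[1]]=a
b=z(im[70:250,195:445],1.2*1.6); o[300:300+min(300,b.shape[0]),:b.shape[1]]=b[:300]
c=z(s[215:285,260:335],4); o[:280,500:800]=c
d=z(im[95:140,335:385],5.8); o[300:300+d.shape[0],500:500+d.shape[1]]=d
cv2.imwrite("pics/final.png",o)
```

```text
t 14.1 tcp [0.4855 0.216  0.1093] yaw 80.82 tilt [ 0.003 -0.001 -1.   ] F [-9.5 -5.7 24.8] w 0.0137 q [-0.39  0.41 -0.18  2.    0.11  0.75  0.77]
[-1.22737156  1.8735822   0.0673556 ]
```

View pics/final.png

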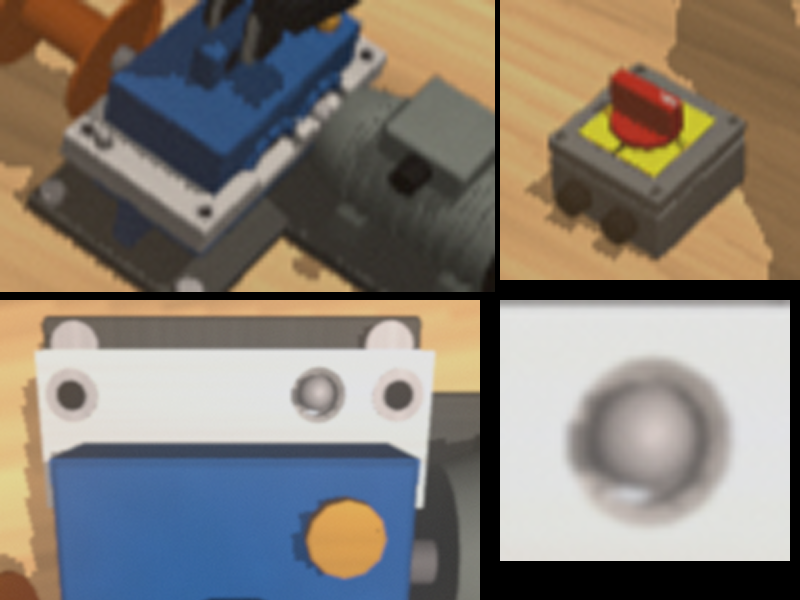

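Call:
carry_out(targets=[0, 0.003, -0.0004, -0.001, 0, -0.03, 0, 0, 0.0035, -0.0006, -0.0013, 0, -0.03, 0, 0, 0.0035, -0.0006, -0.0013, 0, -0.03, 0, 0, 0.0035, -0.0006, -0.0013, 0, -0.03, 0, 0, 0.0035, -0.0006, -0.0013, 0, -0.03, 0, 0, 0.0035, -0.0006, -0.0013, 0, -0.03, 0], squeeze=120)

```text
clock: 15.0
tcp_pos: [0.4856, 0.216, 0.1093]
orientation: [0.126, 1.558, -0.126]
contact_force: [-8.4, -4.3, 27.8]
grip_width: 0.0137
```

Run:
```python
from h import *
st(); print(pose()[2]["moment"]); snap("scene","s6.png"); st()
```

```text
t 15.0 tcp [0.4856 0.216  0.1093] yaw 80.79 tilt [ 0.009 -0.001 -1.   ] F [-8.4 -4.3 27.8] w 0.0137 q [-0.39  0.4  -0.18  2.    0.11  0.74  0.77]
[-1.28165273  1.89391029  0.05322847]
t 15.05 tcp [0.4856 0.2161 0.1093] yaw 80.79 tilt [ 0.009 -0.001 -1.   ] F [-7.6 -5.5 28.5] w 0.0138 q [-0.39  0.4  -0.18  2.    0.11  0.74  0.77]
```

Run:
```python
from h import *
a=cv2.imread("pics/w5.png",0).astype(np.float32); b=cv2.cvtColor(snap("wrist","w6.png"),6).astype(np.float32)
def sh(a,b,x0,x1,y0,y1):
    (d,q)=cv2.phaseCorrelate(a[y0:y1,x0:x1],b[y0:y1,x0:x1],cv2.createHanningWindow((x1-x0,y1-y0),cv2.CV_32F)); return np.round(d,2),round(q,2)
print("cover flange",sh(a,b,210,430,95,145)); print("plug",sh(a,b,340,405,165,225)); print("rib",sh(a,b,280,350,225,300)); print("left bg",sh(a,b,20,140,60,260)); print("winder feet",sh(a,b,210,430,60,96)); print("motor",sh(a,b,470,600,100,240))
s,t=[cv2.imread(f"pics/{n}.png",0).astype(np.float32) for n in("s5","s6")]
print("scene +x flange",sh(s,t,376,420,298,334),"still: motor",sh(s,t,450,500,290,350))
```

```text
cover flange (array([ 0.38, -0.47]), 0.85)
plug (array([-0.  , -0.09]), 0.97)
rib (array([0.06, 0.58]), 1.09)
left bg (array([-0.08, -0.8 ]), 0.73)
winder feet (array([ 0.29, -1.14]), 1.14)
motor (array([ 0.75, -0.28]), 1.0)
scene +x flange (array([ 0.53, -0.02]), 1.0) still: motor (array([-0.05, -0.03]), 0.98)
```

Run:
```python
from h import *
st(); print(r.hand_in()); st()
```

```text
t 15.1 tcp [0.4856 0.2161 0.1093] yaw 80.8 tilt [ 0.009 -0.001 -1.   ] F [-7.7 -6.9 28.2] w 0.0135 q [-0.39  0.4  -0.18  2.    0.11  0.74  0.77]
the job is handed in; nothing more can be done
None
the job is handed in; nothing more can be done
```

I turned the smallest isolator's handle to off. I then picked up the cover by its rib, set it over both dowels the right way round, and handed in at 15.1 s while pressing it shut with a 120 N grip. No verdict was reported.

**What the last checks showed**
- **Isolator:** the pointer stands at the ring mark, which is off.
- **Fit:** dowel A shows through hole A, dowel B shows at hole B, and no gap between the flanges is visible in the last picture.
- **Height:** the TCP is at 109.3 mm, which matches the closed height worked out from the grasp (51.3 + 58 mm).
- **Force:** the wrist reads about 28 N upward and steady. That puts roughly 31 N on the seal with the cover's weight, against the 16 N it needs.
- **Bystanders:** I did not touch the tub, bottle, carton or screwdriver, but I did not check them in a last picture either.

**Checks that were less clean**
- A sideways force of about 10 N remains on the dowels.
- The tool tilted to about 0.009 rad (0.5°) in the last press, more than I commanded. Picture shifts suggest the rib turned slightly in the pads rather than the cover lifting. One scene patch did shift about 0.5 px sideways, probably the gripper's shadow.

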